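Swap the wrong tip box in the bench dock

ROBOT

A 6-joint arm with a two-finger parallel gripper is mounted at the origin on the work surface. World frame = base frame: x ahead of the robot, y to its left, z up, the work surface at z = 0. Lengths are in m, angles in degrees, forces in N, time in s.
With the tool pointing down it reaches from about 0.3 to 0.75 m from the base axis. Payload 8.5 kg.
Tool frame: the origin (TCP) lies between the finger pads; the fingertips stand 22 mm ahead of it and the grasp point (between the pads) lies 3 mm ahead of it (env.nose_length is the distance from the TCP to the fingertips, in m); z points along the fingers, x is the direction in which the jaws open and shut, and the axes are right-handed (so a half turn about z gives the same grasp; the last joint's range is limited). The gripper opens to 85 mm and grips with 20 to 120 N. Pads are 22 mm wide; open, the fingers measure 114 mm over their backs; the gripper's body (76 mm by 85 mm) begins 54 mm behind the grasp point. The pads swing forward as they close: fully open they stand 13 mm farther back than shut.
Start: joints at [-81.205, 21.807, 74.336, -0, 83.858, -12.336], TCP at [0.198, -0.513, 0.253] pointing down, gripper open.
Joint ranges: [-178.18, 178.18], [-50.72, 133.34], [12.68, 142.11], [-81.47, 261.47], [9.98, 163.14], [-165.26, 165.26]. Speed limits (degrees/s): [136.94, 136.94, 180, 180, 180, 180].

INTERFACE

Orientations are given as a 3x3 rotation matrix whose columns are the frame's x, y, z axes.
In Python, from rig import env gives the robot as it stands.
- The arm moves only by the tool arm_command, never from a script. Its argument "steps" is a list of rows, each an object with "delta_pos": the shift along the world's x, y, z in mm, a list of three; "dr": the turn, a rotation vector about the world's x, y, z in degrees, a list of three. In form: [{"delta_pos": [dx, dy, dz], "dr": [wx, wy, wz]}, ...]. A call has 1 to 20 rows; each row shifts and turns the commanded pose from where the row before left it; what a row does not reach is not made up. A row lasts 1/10 s, in which the tool goes at most 50 mm and 8.59 degrees, less where a joint would pass 70% of its speed; a pose out of reach is approached as far as the arm can. A call with a gripper value outside its range is refused whole. "grip" is the opening, from 0 (shut) to 1 (fully open), set as the call begins (left out, the last holds). The fingers move at their own pace and stop on an object; "squeeze" is the grip in N (left out, the last holds). Time passes only in rows, so rows that do not move let the fingers close. It gives the time, the measured TCP pose, the force and the opening at its end, in the units of the state.
- env.observe(): the state, without advancing time (a new reading comes with each control period).
- env.get_image(name): name is "side" or "top" or "wrist"; returns the picture (400x640x3 uint8, blue, green, red); there is no depth.
- env.get_calibration(name): a dict with "fx", "fy", "cx", "cy" (pixels), "view" (4x4, takes a point from world to camera coordinates). Camera axes: x right, y up, looking along -z (the intrinsics and any distortion apply to the point x, -y, -z); pixel columns grow to the right and rows downward; lengths in m; the calibration is good to about 2 mm. A picture is of the moment at which its call begins: read the wrist's pose just before it. get_calibration takes no time and is no camera call; for the wrist camera it gives the pose at the moment of the call.
- env.close_job(): hands the job in, once; it reports no verdict.
The state is a dict: "time_s": time; "q": joint angles; "qvel": joint speeds; "joint_efforts": joint torques, N m; "position": TCP position; "tool_rot": TCP orientation; "ft_force": force on the tool from outside, world axes, zero at the start; "wrist_torque": the same for the moment, N m; "grip_width": finger opening in m.
Only numpy, scipy, OpenCV 4.12 (cv2) and the standard library are available. Lean on these libraries where they do the work, as an engineer would, in place of code of your own. Each camera call takes 0.05 s, during which the arm holds its last target. There are 200 camera calls.

TASK

The dock on the bench should hold three pipette-tip boxes of the same kind, but one of its lanes holds a wrong one. Find it, slide it out of the dock and leave it standing on the bench off to one side of the dock, not in front of its lanes; then slide the matching box from the loose stock row into the empty lane until it is fully home against the back stop. Keep every box upright and leave all other things where they are.

Things in the scene. Friction and masses are not known exactly. Their poses are not given: they have to be found in the camera images.
- dock: tip-box dock fixed to the bench: four aluminium guide rails 20 mm high, a low back bar, no floor (boxes slide on the bench). Three lanes 100 mm apart, 85 mm wide, open towards the robot. Origin on the bench, mid dock; x runs along the lanes to the back, y across, z up. A box fully home has its centre at x = 0 and y = -100, 0 or +100 mm in this frame. Outer sides at y = +-157.5 mm
- dock_stop (a point): point on the bench at the foot of the back stop's face, middle lane, at x = +45 mm in the dock's frame. The back bar behind it is 12 mm thick and only 15 mm high, so a box can be reached from behind, above the bar
- dock_mouth (a point): point on the bench at the open front of the middle lane, at x = -55 mm in the dock's frame, where the rails begin. From here to x = -20 mm the rails widen from 3 mm noses (mouth 97 mm) to 15 mm (lane 85 mm)
- box_a: pipette-tip box, white with a frosted lid, tall kind: 90 mm (x) by 80 mm (y), 88 mm high, about 150 g. Origin at the centre of its underside, z up. Too wide to grasp comfortably: made to be slid
- box_b: another tall tip box, same as box_a
- box_c: tip box of the low kind: same 90 mm (x) by 80 mm (y) footprint, only 52 mm high, about 110 g, finer tips. Origin at the centre of its underside, z up
- box_d: another tall tip box, same as box_a
- box_e: another low tip box, same as box_c
- box_f: tip box of the middle kind: same 90 mm (x) by 80 mm (y) footprint, 70 mm high, about 130 g, finer tips. Origin at the centre of its underside, z up
- tube_rack: bystander: orange tube rack, 95 x 215 mm, 54 mm high with tube caps, standing behind the dock. Origin under its centre
- marker: bystander: marker pen lying on the bench, 124 mm long (its x), 17 mm thick. Origin under its centre
- timer: bystander: white lab timer lying flat, 60 x 66 mm, 20 mm high. Origin under its centre
- cup: bystander: clear cup holding plastic pipettes, 72 mm across, 100 mm high over all. Origin under its centre
- wash_bottle: bystander: white bottle, 60 mm across, 105 mm high, standing at the right side. Origin under its centre

How it is judged:
By the outcome, as a careful person would: the job done as asked, in the order asked, and still so for the second after the job is handed in, with the robot touching nothing.
It also fails if it takes over 72 s, if anything falls off the work surface, if the arm or the gripper's body presses on something with over 40 N, if the wrist force passes 120 N, or if a joint passes its speed limit or range.

## Working session

There is one attempt and no reset: what is moved stays moved. The work goes in short steps, Python scripts to look and compute and a tool call to move; the robot and the scene stay as the last step left them, time stands still between calls to the robot, and variables do not carry over. Pictures are saved under pics/ and viewed, about 8 in all and at most 12, crops included, and the job is handed in when it is done.

Besides the shell and the picture viewer there is one more tool, called after "Request:" as name(argument=value, ...), one argument or row to a line, values as JSON. arm_command: Moves the arm, as the interface text tells. Its arguments: {"type":"object","properties":{"steps":{"type":"array"},"grip":{"type":"number"},"squeeze":{"type":"number"}},"required":["steps"]}

```bash
mkdir -p pics
python3 - <<'E'
from rig import env
import cv2, numpy as np
for n in ("top","side"):
    im=env.get_image(n); cv2.imwrite(f"pics/{n}0.png",im)
    c=env.get_calibration(n); print(n,{k:(np.round(v,4).tolist() if k=="view" else v) for k,v in c.items()})
print(env.observe()["position"], env.observe()["tool_rot"], env.observe()["time_s"])
E
```

```text
top {'fx': 371.51802420564144, 'fy': 371.51802420564144, 'cx': 319.7036733149326, 'cy': 195.33872650569273, 'view': [[-0.0013, -1.0, -0.0046, -0.0673], [0.9865, -0.0021, 0.1638, -0.655], [-0.1639, -0.0043, 0.9865, -0.9723], [0.0, 0.0, 0.0, 1.0]]}
side {'fx': 503.4402973866907, 'fy': 503.4402973866907, 'cx': 319.2722762166837, 'cy': 192.49548412913438, 'view': [[-0.8127, -0.5823, 0.0193, 0.5081], [0.4422, -0.5949, 0.6712, -0.3545], [-0.3794, 0.5541, 0.741, -1.2363], [0.0, 0.0, 0.0, 1.0]]}
[ 0.19823611 -0.51279023  0.25278444] [[ 3.60493206e-01 -9.32761814e-01 -2.14996477e-04]
 [-9.32761015e-01 -3.60493185e-01  1.24603532e-03]
 [-1.23975893e-03 -2.48646937e-04 -9.99999201e-01]] 0.1
```

View pics/top0.png

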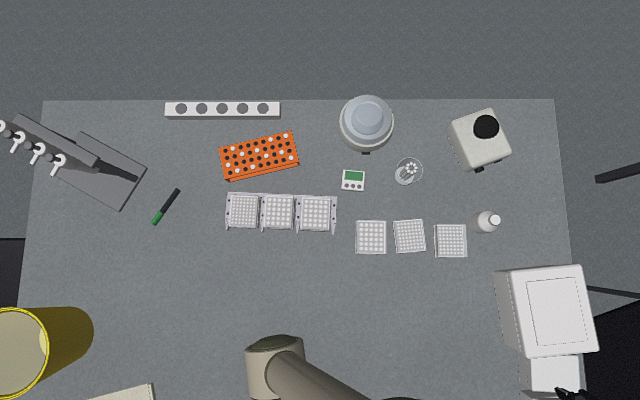

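View pics/side0.png

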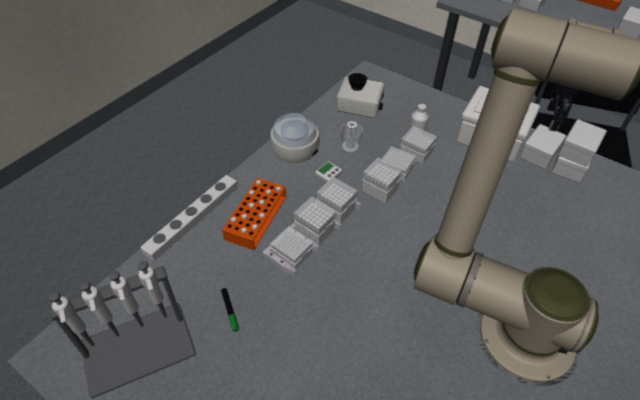

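Run:
```python
import cv2, numpy as np
t=cv2.imread("pics/top0.png")[180:270,210:510]; s=cv2.imread("pics/side0.png")[110:280,250:450]
a=cv2.resize(t,None,fx=2.66,fy=2.66,interpolation=cv2.INTER_CUBIC)[:, :798]
b=cv2.resize(s,None,fx=2.1,fy=2.1,interpolation=cv2.INTER_CUBIC)
o=np.zeros((a.shape[0]+b.shape[0],798,3),np.uint8);o[:a.shape[0],:a.shape[1]]=a;o[a.shape[0]:,:b.shape[1]]=b
cv2.imwrite("pics/crop0.png",o);print(o.shape)
```

```text
(596, 798, 3)
```

View pics/crop0.png

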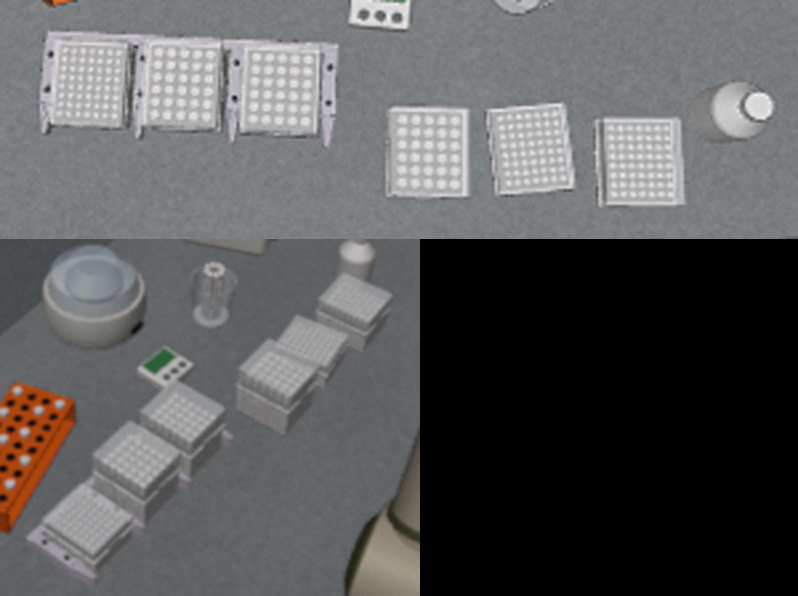

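```bash
cat > h.py <<'E'
from rig import env
import numpy as np, cv2
def ray(n,u,v,c=None):
    c=c or env.get_calibration(n); V=np.array(c["view"]); R=V[:3,:3]
    d=R.T@np.array([(u-c["cx"])/c["fx"],-(v-c["cy"])/c["fy"],-1.]); return -R.T@V[:3,3],d
def plane(n,u,v,z,c=None):
    o,d=ray(n,u,v,c); return o+d*(z-o[2])/d[2]
def tri(rs):
    A=np.zeros((3,3));b=np.zeros(3)
    for o,d in rs:
        d=d/np.linalg.norm(d);P=np.eye(3)-np.outer(d,d);A+=P;b+=P@o
    p=np.linalg.solve(A,b); return p,[np.linalg.norm(np.cross(p-o,d/np.linalg.norm(d))) for o,d in rs]
E
python3 - <<'E'
from h import *
print(env.nose_length, env.observe()["grip_width"], env.get_calibration("top").keys())
T=lambda u,v:(210+u/2.66,180+v/2.66)
S=lambda u,v:(250+u/2.1,110+(v-239)/2.1)
np.set_printoptions(precision=4,suppress=True)
for n,t,s,z in (("low lane",(90,84),(87,520),.052),("tall mid",(182,84),(138,460),.088),("tall right",(280,89),(183,416),.088),("stock1",(428,151),(279,373),.088),("stock2",(530,149),(311,347),.052),("stock3",(641,161),(354,301),.07)):
    print(n,tri([ray("top",*T(*t)),ray("side",*S(*s))]),plane("top",*T(*t),z))
for n,p,z in (("bar L",(46,33),.015),("bar R",(338,44),.015),("noseL",(43,133),.02),("nose2",(138,137),.02),("nose3",(232,140),.02),("noseR",(327,145),.02)): print(n,plane("top",*T(*p),z))
for p in ((54,40),(130,42),(127,128),(50,126)): print("low c",plane("top",*T(*p),.052))
for p in ((389,106),(469,107),(469,195),(387,194)): print("st1 c",plane("top",*T(*p),.088))
for p in ((487,108),(564,104),(575,187),(496,193)): print("st2 c",plane("top",*T(*p),.052))
for p in ((218,150),(228,181),(299,164),(293,131)): print("rack",plane("top",*p,.05))
print("rack foot",plane("top",228,182,.0),plane("top",299,165,.0))
E
```

```text
0.022 0.08568400017026084 dict_keys(['fx', 'fy', 'cx', 'cy', 'view'])
low lane (array([0.6134, 0.143 , 0.0438]), [np.float64(0.0022276995546178474), np.float64(0.0022276995546177533)]) [0.6104 0.1403 0.052 ]
tall mid (array([0.6079, 0.0429, 0.0721]), [np.float64(0.0002030760561286742), np.float64(0.0002030760561289276)]) [0.6058 0.0409 0.088 ]
tall right (array([ 0.6031, -0.0562,  0.0732]), [np.float64(0.0008266028313504571), np.float64(0.0008266028313505375)]) [ 0.6006 -0.0567  0.088 ]
stock1 (array([ 0.5399, -0.2042,  0.0744]), [np.float64(0.0002351705420940441), np.float64(0.0002351705420939791)]) [ 0.539  -0.2025  0.088 ]
stock2 (array([ 0.5442, -0.3146,  0.0369]), [np.float64(0.0007140688508732296), np.float64(0.0007140688508733496)]) [ 0.5428 -0.3114  0.052 ]
stock3 (array([ 0.5313, -0.4201,  0.0606]), [np.float64(0.0013776048471457025), np.float64(0.0013776048471456856)]) [ 0.5297 -0.4175  0.07  ]
bar L [0.6705 0.1974 0.015 ]
bar R [ 0.6578 -0.118   0.015 ]
noseL [0.5622 0.1951 0.02  ]
nose2 [0.5578 0.0944 0.02  ]
nose3 [ 0.5545 -0.005   0.02  ]
noseR [ 0.5491 -0.1052  0.02  ]
low c [0.6566 0.1793 0.052 ]
low c [0.6543 0.1    0.052 ]
low c [0.5649 0.1008 0.052 ]
low c [0.5671 0.18   0.052 ]
st1 c [ 0.5835 -0.1649  0.088 ]
st1 c [ 0.5823 -0.2442  0.088 ]
st1 c [ 0.4961 -0.2415  0.088 ]
st1 c [ 0.4972 -0.1614  0.088 ]
st2 c [ 0.5848 -0.2689  0.052 ]
st2 c [ 0.5888 -0.3481  0.052 ]
st2 c [ 0.5043 -0.3554  0.052 ]
st2 c [ 0.4984 -0.2751  0.052 ]
rack [0.7864 0.2196 0.05  ]
rack [0.6967 0.1877 0.05  ]
rack [ 0.745  -0.0103  0.05  ]
rack [0.842  0.0076 0.05  ]
rack foot [0.704  0.2005 0.    ] [ 0.7547 -0.0072  0.    ]
```

Request:
arm_command(
  steps=[
    {"delta_pos": [20, 35, 3], "dr": [0, 0, -1.4]},
    {"delta_pos": [20, 35, 3], "dr": [0, 0, -1.4]},
    {"delta_pos": [20, 35, 3], "dr": [0, 0, -1.4]},
    {"delta_pos": [20, 35, 3], "dr": [0, 0, -1.4]},
    {"delta_pos": [20, 35, 3], "dr": [0, 0, -1.4]},
    {"delta_pos": [20, 35, 3], "dr": [0, 0, -1.4]},
    {"delta_pos": [20, 35, 3], "dr": [0, 0, -1.4]},
    {"delta_pos": [20, 35, 3], "dr": [0, 0, -1.4]},
    {"delta_pos": [20, 35, 3], "dr": [0, 0, -1.4]},
    {"delta_pos": [20, 35, 3], "dr": [0, 0, -1.4]},
    {"delta_pos": [20, 35, 3], "dr": [0, 0, -1.4]},
    {"delta_pos": [20, 35, 3], "dr": [0, 0, -1.4]},
    {"delta_pos": [20, 35, 3], "dr": [0, 0, -1.4]},
    {"delta_pos": [20, 35, 3], "dr": [0, 0, -1.4]},
    {"delta_pos": [20, 35, 3], "dr": [0, 0, -1.4]},
    {"delta_pos": [20, 35, 3], "dr": [0, 0, -1.4]},
    {"delta_pos": [20, 35, 3], "dr": [0, 0, -1.1]},
    {"delta_pos": [0, 0, 0], "dr": [0, 0, 0]},
  ],
  grip=0.4,
)

```text
time_s: 1.9
position: [0.5394, 0.0854, 0.3037]
tool_rot: [[-0.038, -0.999, -0.0], [-0.999, 0.038, 0.001], [-0.001, 0.0, -1.0]]
ft_force: [-0.7, -0.7, -0.0]
grip_width: 0.0336
```

Run:
```python
from h import *
c=env.get_calibration("wrist"); im=env.get_image("wrist"); cv2.imwrite("pics/w1.png",im)
import pickle; pickle.dump(c,open("w1.pkl","wb")); print(c); o=env.observe(); print(o["position"],o["tool_rot"],o["grip_width"],o["time_s"])
V=c["view"]; print("cam at",-V[:3,:3].T@V[:3,3])
```

```text
{'fx': 344.890771089839, 'fy': 344.890771089839, 'cx': 319.43476797622077, 'cy': 198.9490105296849, 'view': array([[-3.67541090e-02, -9.99324339e-01,  2.00900949e-05,
         1.05134679e-01],
       [ 9.57453800e-01, -3.52199124e-02, -2.86429359e-01,
        -4.61412206e-01],
       [ 2.86236538e-01, -1.05082205e-02,  9.58101363e-01,
        -5.80232613e-01],
       [ 0.00000000e+00,  0.00000000e+00,  0.00000000e+00,
         1.00000000e+00]])}
[0.53862003 0.083619   0.30360527] [[-3.82160973e-02 -9.99268926e-01 -1.06886482e-03]
 [-9.99269497e-01  3.82160220e-02  9.08145907e-05]
 [-4.99004372e-05  1.07155459e-03 -9.99999425e-01]] 0.03370591335475742 1.95
cam at [0.61172878 0.08271553 0.42375754]
```

View pics/w1.png

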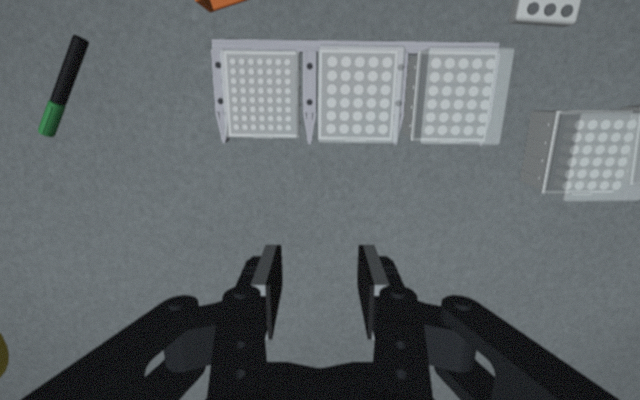

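Run:
```python
from h import *; import pickle
np.set_printoptions(precision=4,suppress=True)
c=pickle.load(open("w1.pkl","rb")); T=lambda u,v:(210+u/2.66,180+v/2.66)
L=[(225,52),(297,52),(299,137),(229,138)]; LT=[(54,40),(130,42),(127,128),(50,126)]
for a,b in zip(L,LT): print("low",plane("wrist",*a,.052,c),tri([ray("wrist",*a,c),ray("top",*T(*b))]))
for n,a,b,z in (("barL",(212,40),(46,33),.015),("barR",(499,43),(338,44),.015),("noseL",(223,142),(43,133),.02),("nose2",(310,143),(138,137),.02),("nose3",(402,143),(232,140),.02)): print(n,plane("wrist",*a,z,c),tri([ray("wrist",*a,c),ray("top",*T(*b))]))
# stock1: lid top corner front-left (565,200)->z.088, base left front
print("st1 top FL",plane("wrist",565,199,.088,c),tri([ray("wrist",565,199,c),ray("top",*T(387,194))]))
print("st1 base left",plane("wrist",528,190,.0,c),plane("wrist",541,108,.0,c))
print("rack corner",plane("wrist",207,11,.0,c),plane("wrist",207,11,.05,c),"marker",plane("wrist",47,136,.01,c))
```

```text
low [0.6571 0.1753 0.052 ] (array([0.659 , 0.181 , 0.0371]), [np.float64(0.0019167769633844703), np.float64(0.001916776963384484)])
low [0.6544 0.1035 0.052 ] (array([0.6581, 0.1048, 0.0257]), [np.float64(0.0006449724868067427), np.float64(0.0006449724868067476)])
low [0.5705 0.1061 0.052 ] (array([0.5671, 0.1075, 0.0177]), [np.float64(0.0008697378518076677), np.float64(0.0008697378518076176)])
low [0.5721 0.1809 0.052 ] (array([0.5693, 0.1873, 0.0251]), [np.float64(0.0006137000245362861), np.float64(0.000613700024536296)])
barL [0.6742 0.1973 0.015 ] (array([ 0.6862,  0.2201, -0.0696]), [np.float64(0.0012244068820324947), np.float64(0.0012244068820323555)])
barR [ 0.6597 -0.1149  0.015 ] (array([ 0.6598, -0.1184,  0.0074]), [np.float64(0.0007743642345506235), np.float64(0.0007743642345507415)])
noseL [0.5644 0.1968 0.02  ] (array([0.5631, 0.1987, 0.0097]), [np.float64(0.0009649646989553517), np.float64(0.0009649646989553811)])
nose2 [0.5595 0.0956 0.02  ] (array([0.5584, 0.0959, 0.0112]), [np.float64(4.616110586950862e-05), np.float64(4.616110586949409e-05)])
nose3 [ 0.5556 -0.0115  0.02  ] (array([ 0.5555, -0.0071,  0.0332]), [np.float64(0.0022885529676368375), np.float64(0.0022885529676366693)])
st1 top FL [ 0.5022 -0.163   0.088 ] (array([ 0.4995, -0.1628,  0.0865]), [np.float64(0.002561975831594822), np.float64(0.0025619758315947446)])
st1 base left [ 0.4873 -0.1783 -0.    ] [ 0.5882 -0.18    0.    ]
rack corner [0.7059 0.2033 0.    ] [0.6948 0.1891 0.05  ] marker [0.578  0.4076 0.01  ]
```

Request:
arm_command(
  steps=[
    {"delta_pos": [35, 15, 0], "dr": [0, 0, 0]},
    {"delta_pos": [35, 14, 0], "dr": [0, 0, 0]},
    {"delta_pos": [35, 14, 0], "dr": [0, 0, 0]},
    {"delta_pos": [34, 14, 0], "dr": [0, 0, 0]},
    {"delta_pos": [0, 0, -40], "dr": [0, 0, 0]},
    {"delta_pos": [0, 0, -40], "dr": [0, 0, 0]},
    {"delta_pos": [0, 0, -40], "dr": [0, 0, 0]},
    {"delta_pos": [0, 0, -35], "dr": [0, 0, 0]},
    {"delta_pos": [0, 0, 0], "dr": [0, 0, 0]},
    {"delta_pos": [0, 0, 0], "dr": [0, 0, 0]},
  ],
)

```text
time_s: 2.95
position: [0.6775, 0.1381, 0.1503]
tool_rot: [[-0.042, -0.999, 0.0], [-0.999, 0.042, -0.0], [0.0, -0.0, -1.0]]
ft_force: [1.4, -0.2, 0.6]
grip_width: 0.0344
```

Run:
```python
from h import *
c=env.get_calibration("wrist"); im=env.get_image("wrist"); s=env.get_image("side")
o=np.zeros((600,640,3),np.uint8); o[:400]=im; o[400:]=cv2.resize(s[130:270,180:400],None,fx=2.9,fy=2.9)[100:300,:640] if 0 else 0
s2=cv2.resize(s[180:280,200:400],(400,200)); o[400:,:400]=s2
cv2.imwrite("pics/w2.png",o); print(env.observe()["position"])
```

```text
[0.67817596 0.13853712 0.15208229]
```

View pics/w2.png

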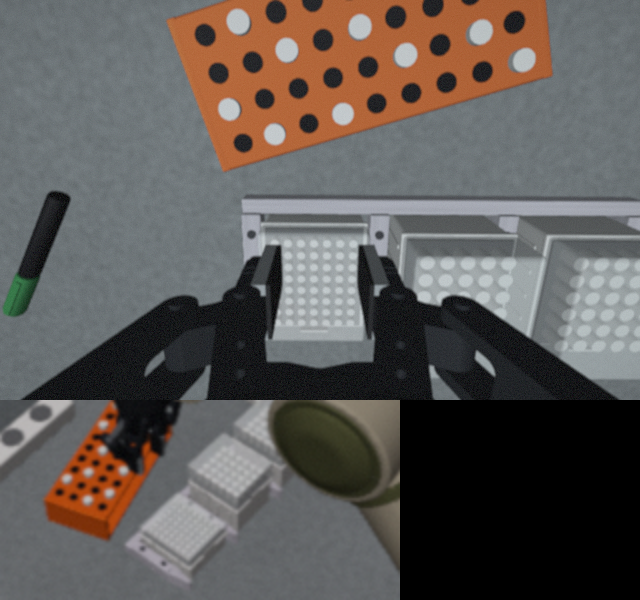

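Run:
```python
from h import *
np.set_printoptions(precision=4,suppress=True)
c=env.get_calibration("wrist")
P=lambda u,v,z:print((u,v),plane("wrist",u,v,z,c))
for a in ((222,170,.05),(400,118,.05),(262,224,.052),(368,226,.052),(242,197,.015),(640,203,.015),(242,213,.015),(640,216,.015)):P(*a)
```

```text
(222, 170) [0.707  0.2013 0.05  ]
(400, 118) [0.7355 0.0854 0.05  ]
(262, 224) [0.669 0.178 0.052]
(368, 226) [0.6646 0.1059 0.052 ]
(242, 197) [0.6783 0.1986 0.015 ]
(640, 203) [ 0.6607 -0.1115  0.015 ]
(242, 213) [0.6653 0.2    0.015 ]
(640, 216) [ 0.6498 -0.1139  0.015 ]
```

Request:
arm_command(
  steps=[
    {"delta_pos": [7, 1, 0], "dr": [0, 0, -0.3]},
    {"delta_pos": [0, 0, -25], "dr": [0, 0, 0]},
    {"delta_pos": [0, 0, -25], "dr": [0, 0, 0]},
    {"delta_pos": [0, 0, -25], "dr": [0, 0, 0]},
    {"delta_pos": [0, 0, -15], "dr": [0, 0, 0]},
    {"delta_pos": [0, 0, -12], "dr": [0, 0, 0]},
    {"delta_pos": [0, 0, 0], "dr": [0, 0, 0]},
  ],
)

```text
time_s: 3.75
position: [0.6841, 0.14, 0.0465]
tool_rot: [[-0.047, -0.999, -0.001], [-0.999, 0.047, -0.0], [0.0, 0.001, -1.0]]
ft_force: [0.1, -0.1, -0.8]
grip_width: 0.0343
```

Request:
arm_command(
  steps=[
    {"delta_pos": [-5, 0, 0], "dr": [0, 0, 0]},
    {"delta_pos": [-5, 0, 0], "dr": [0, 0, 0]},
    {"delta_pos": [-5, 0, 0], "dr": [0, 0, 0]},
    {"delta_pos": [-5, 0, 0], "dr": [0, 0, 0]},
    {"delta_pos": [-10, 1, 0], "dr": [0, 0, 0]},
    {"delta_pos": [-10, 0, 0], "dr": [0, 0, 0]},
  ],
)

```text
time_s: 4.35
position: [0.6441, 0.141, 0.0479]
tool_rot: [[-0.047, -0.999, 0.002], [-0.999, 0.047, 0.0], [-0.0, -0.002, -1.0]]
ft_force: [1.7, 0.0, 1.7]
grip_width: 0.0338
```

Request:
arm_command(
  steps=[
    {"delta_pos": [-10, 1, 0], "dr": [0, 0, 0]},
    {"delta_pos": [-10, 0, 0], "dr": [0, 0, 0]},
    {"delta_pos": [-10, 1, 0], "dr": [0, 0, 0]},
    {"delta_pos": [-10, 0, 0], "dr": [0, 0, 0]},
    {"delta_pos": [-10, 1, 0], "dr": [0, 0, 0]},
    {"delta_pos": [-10, 0, 0], "dr": [0, 0, 0]},
    {"delta_pos": [-10, 1, 0], "dr": [0, 0, 0]},
    {"delta_pos": [-10, 0, 0], "dr": [0, 0, 0]},
    {"delta_pos": [-8, 1, 0], "dr": [0, 0, 0]},
    {"delta_pos": [-4, 0, 0], "dr": [0, 0, 0]},
    {"delta_pos": [0, 0, 0], "dr": [0, 0, 0]},
  ],
)

```text
time_s: 5.45
position: [0.5516, 0.1461, 0.0473]
tool_rot: [[-0.046, -0.999, -0.001], [-0.999, 0.046, -0.0], [0.0, 0.001, -1.0]]
ft_force: [1.1, -0.3, 0.0]
grip_width: 0.0338
```

Run:
```python
from h import *
import pickle
c=env.get_calibration("wrist"); im=env.get_image("wrist"); t=env.get_image("top"); print(env.observe()["position"])
pickle.dump(c,open("w3.pkl","wb"))
o=np.zeros((600,640,3),np.uint8); o[:400]=im; o[400:,:480]=cv2.resize(t[180:280,200:440],(480,200))
cv2.imwrite("pics/w3.png",o)
```

```text
[0.55223206 0.14599036 0.04718835]
```

View pics/w3.png

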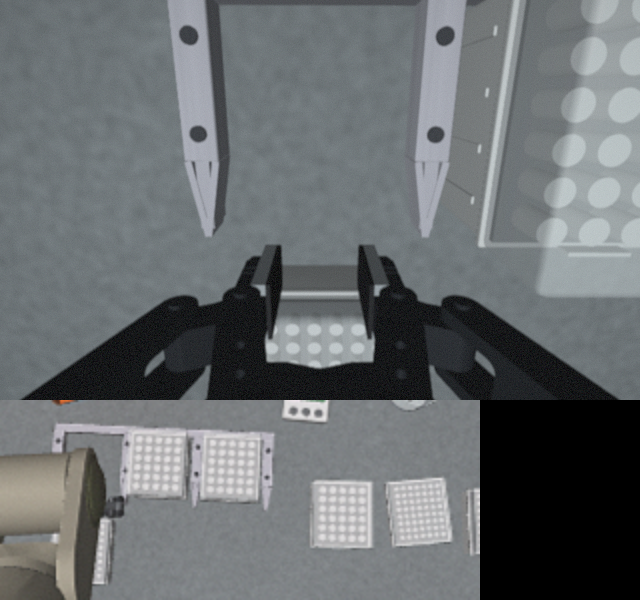

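Run:
```python
from h import *; import pickle
np.set_printoptions(precision=4,suppress=True)
c=pickle.load(open("w3.pkl","rb"))
for a in ((208,236,.02),(427,236,.02),(320,295,.052),(172,0,.02),(212,160,.02),(418,160,.02)): print(a,plane("wrist",*a,c))
print(env.observe()["q"])
```

```text
(208, 236, 0.02) [0.5644 0.1968 0.02  ]
(427, 236, 0.02) [0.5598 0.0961 0.02  ]
(320, 295, 0.052) [0.5513 0.1459 0.052 ]
(172, 0, 0.02) [0.6613 0.1971 0.02  ]
(212, 160, 0.02) [0.5995 0.1902 0.02  ]
(418, 160, 0.02) [0.5954 0.1015 0.02  ]
[ 2.9365 36.7502 86.3272  0.0023 56.9489 95.6081]
```

Run:
```python
from h import *; import pickle
np.set_printoptions(precision=4,suppress=True)
c=pickle.load(open("w3.pkl","rb"));im=cv2.imread("pics/w3.png")
print(im[240:320:3,320].mean(1).astype(int).tolist())
for v in (262,265,268):print(v,plane("wrist",320,v,0,c),plane("wrist",320,v,.01,c))
```

```text
[119, 118, 121, 119, 119, 120, 117, 119, 114, 85, 85, 85, 88, 90, 91, 92, 88, 134, 183, 125, 77, 96, 95, 96, 101, 99, 120]
262 [0.5386 0.1463 0.    ] [0.5437 0.1461 0.01  ]
265 [0.5369 0.1464 0.    ] [0.5421 0.1462 0.01  ]
268 [0.5351 0.1465 0.    ] [0.5404 0.1463 0.01  ]
```

Request:
arm_command(
  steps=[
    {"delta_pos": [-6, 0, 0], "dr": [0, 0, 0]},
    {"delta_pos": [-6, 1, 0], "dr": [0, 0, 0]},
    {"delta_pos": [0, 0, 0], "dr": [0, 0, 0]},
    {"delta_pos": [5, 0, 10], "dr": [0, 0, 0]},
    {"delta_pos": [0, 0, 30], "dr": [0, 0, 0]},
    {"delta_pos": [0, 0, 30], "dr": [0, 0, 0]},
    {"delta_pos": [0, 0, 20], "dr": [0, 0, 0]},
    {"delta_pos": [0, -10, 0], "dr": [0, 0, 8.5]},
    {"delta_pos": [-6, -20, 0], "dr": [0, 0, 8.5]},
    {"delta_pos": [-6, -20, 0], "dr": [0, 0, 8.5]},
    {"delta_pos": [-6, -20, 0], "dr": [0, 0, 8.5]},
    {"delta_pos": [-6, -8, 0], "dr": [0, 0, 8.5]},
    {"delta_pos": [-6, 0, 0], "dr": [0, 0, 8.5]},
    {"delta_pos": [-6, 0, 0], "dr": [0, 0, 8.5]},
    {"delta_pos": [-6, 0, 0], "dr": [0, 0, 8.5]},
    {"delta_pos": [-6, 0, 0], "dr": [0, 0, 8.5]},
    {"delta_pos": [-5, 0, 0], "dr": [0, 0, 8.5]},
    {"delta_pos": [0, 0, 0], "dr": [0, 0, 5]},
    {"delta_pos": [0, 0, 0], "dr": [0, 0, 0]},
  ],
)

```text
time_s: 7.45
position: [0.492, 0.069, 0.1373]
tool_rot: [[0.999, -0.046, -0.0], [-0.046, -0.999, 0.0], [-0.0, -0.0, -1.0]]
ft_force: [0.2, 0.4, 0.2]
grip_width: 0.0339
```

Request:
arm_command(
  steps=[
    {"delta_pos": [-8, 0, -20], "dr": [0, 0, 0]},
    {"delta_pos": [0, 0, -25], "dr": [0, 0, 0]},
    {"delta_pos": [0, 0, -25], "dr": [0, 0, 0]},
    {"delta_pos": [0, 0, -20], "dr": [0, 0, 0]},
    {"delta_pos": [0, 5, 0], "dr": [0, 0, 0]},
    {"delta_pos": [0, 5, 0], "dr": [0, 0, 0]},
    {"delta_pos": [0, 5, 0], "dr": [0, 0, 0]},
    {"delta_pos": [0, 5, 0], "dr": [0, 0, 0]},
    {"delta_pos": [0, 5, 0], "dr": [0, 0, 0]},
    {"delta_pos": [0, 10, 0], "dr": [0, 0, 0]},
    {"delta_pos": [0, 10, 0], "dr": [0, 0, 0]},
    {"delta_pos": [0, 10, 0], "dr": [0, 0, 0]},
    {"delta_pos": [0, 10, 0], "dr": [0, 0, 0]},
    {"delta_pos": [0, 10, 0], "dr": [0, 0, 0]},
  ],
)

```text
time_s: 8.85
position: [0.4842, 0.1449, 0.0473]
tool_rot: [[0.999, -0.046, -0.0], [-0.046, -0.999, -0.0], [-0.0, 0.0, -1.0]]
ft_force: [0.1, -1.4, 0.9]
grip_width: 0.0343
```

Request:
arm_command(
  steps=[
    {"delta_pos": [0, 10, 0], "dr": [0, 0, 0]},
    {"delta_pos": [0, 10, 0], "dr": [0, 0, 0]},
    {"delta_pos": [0, 10, 0], "dr": [0, 0, 0]},
    {"delta_pos": [0, 10, 0], "dr": [0, 0, 0]},
    {"delta_pos": [0, 10, 0], "dr": [0, 0, 0]},
    {"delta_pos": [0, 10, 0], "dr": [0, 0, 0]},
    {"delta_pos": [0, 10, 0], "dr": [0, 0, 0]},
    {"delta_pos": [0, 10, 0], "dr": [0, 0, 0]},
    {"delta_pos": [0, 7, 0], "dr": [0, 0, 0]},
    {"delta_pos": [0, 3, 0], "dr": [0, 0, 0]},
    {"delta_pos": [0, 0, 0], "dr": [0, 0, 0]},
    {"delta_pos": [0, -6, 10], "dr": [0, 0, 0]},
    {"delta_pos": [0, -10, 30], "dr": [0, 0, 0]},
    {"delta_pos": [0, 0, 40], "dr": [0, 0, 0]},
    {"delta_pos": [0, 0, 30], "dr": [0, 0, 0]},
    {"delta_pos": [0, 0, 0], "dr": [0, 0, 0]},
  ],
)

```text
time_s: 10.45
position: [0.4859, 0.2176, 0.1619]
tool_rot: [[0.999, -0.047, 0.008], [-0.047, -0.999, 0.002], [0.008, -0.002, -1.0]]
ft_force: [-0.1, 0.6, -0.0]
grip_width: 0.0343
```

Run:
```python
from h import *
import pickle
c=env.get_calibration("wrist"); im=env.get_image("wrist"); t=env.get_image("top"); s=env.get_image("side"); print(env.observe()["position"])
pickle.dump(c,open("w4.pkl","wb"))
o=np.zeros((600,720,3),np.uint8); o[:400,:640]=im; o[400:,:360]=cv2.resize(t[180:290,160:360],(360,200)); o[400:,360:]=cv2.resize(s[180:360,180:500],(360,200))
cv2.imwrite("pics/w4.png",o)
```

```text
[0.48387154 0.21749401 0.15699071]
```

View pics/w4.png

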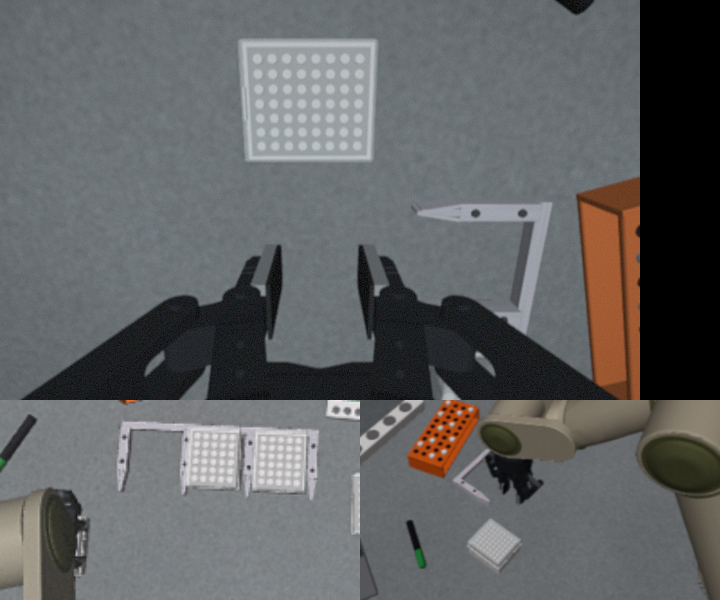

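Request:
arm_command(
  steps=[
    {"delta_pos": [0, -20, 10], "dr": [0, 0, -8.5]},
    {"delta_pos": [10, -40, 0], "dr": [0, 0, -8.5]},
    {"delta_pos": [12, -40, 0], "dr": [0, 0, -8.5]},
    {"delta_pos": [12, -40, 0], "dr": [0, 0, -8.5]},
    {"delta_pos": [12, -40, 0], "dr": [0, 0, -8.5]},
    {"delta_pos": [12, -40, 0], "dr": [0, 0, -8.5]},
    {"delta_pos": [12, -40, 0], "dr": [0, 0, -8.5]},
    {"delta_pos": [12, -40, 0], "dr": [0, 0, -8.5]},
    {"delta_pos": [12, -40, 0], "dr": [0, 0, -8.5]},
    {"delta_pos": [12, -40, 0], "dr": [0, 0, -8.5]},
    {"delta_pos": [12, -30, 0], "dr": [0, 0, -2]},
    {"delta_pos": [8, -10, 0], "dr": [0, 0, 0]},
    {"delta_pos": [0, 0, 0], "dr": [0, 0, 0]},
    {"delta_pos": [0, 0, 0], "dr": [0, 0, 0]},
  ],
)

```text
time_s: 12.0
position: [0.6096, -0.2015, 0.166]
tool_rot: [[0.006, -1.0, -0.002], [-1.0, -0.006, 0.001], [-0.001, 0.002, -1.0]]
ft_force: [-0.2, 0.8, -0.3]
grip_width: 0.0342
```

Run:
```python
from h import *
import pickle
np.set_printoptions(precision=4,suppress=True)
c=env.get_calibration("wrist"); im=env.get_image("wrist"); o=env.observe(); print(o["position"],o["tool_rot"][:,0])
pickle.dump(c,open("w5.pkl","wb"));cv2.imwrite("pics/w5.png",im)
```

```text
[ 0.6097 -0.2011  0.1665] [ 0.0065 -1.     -0.0011]
```

View pics/w5.png

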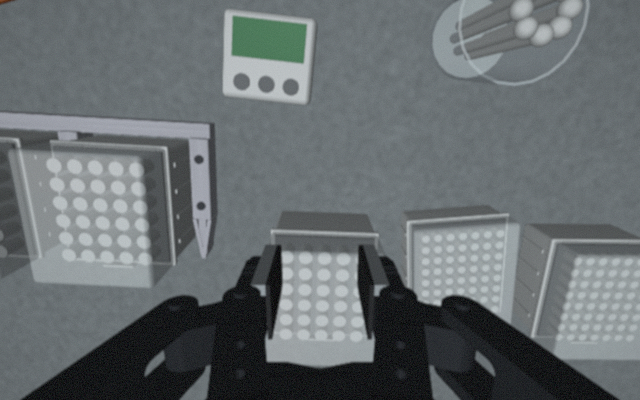

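Run:
```python
from h import *; import pickle
np.set_printoptions(precision=4,suppress=True)
c=pickle.load(open("w5.pkl","rb"))
for a in ((282,212,0),(368,213,0),(271,232,.06),(378,235,.06),(404,210,0),(404,218,.04),(300,104,0.0),(222,97,0)): print(a,plane("wrist",*a,c))
```

```text
(282, 212, 0) [ 0.584  -0.1687  0.    ]
(368, 213, 0) [ 0.5835 -0.2441  0.    ]
(271, 232, 0.06) [ 0.5896 -0.1674  0.06  ]
(378, 235, 0.06) [ 0.5879 -0.2429  0.06  ]
(404, 210, 0) [ 0.5865 -0.2754  0.    ]
(404, 218, 0.04) [ 0.5935 -0.2655  0.04  ]
(300, 104, 0.0) [ 0.6753 -0.1854  0.    ]
(222, 97, 0) [ 0.6803 -0.1234  0.    ]
```

Request:
arm_command(
  steps=[
    {"delta_pos": [2, -4, -30], "dr": [0, 0, 0]},
    {"delta_pos": [0, 0, -30], "dr": [0, 0, 0]},
    {"delta_pos": [0, 0, -30], "dr": [0, 0, 0]},
    {"delta_pos": [0, 0, -20], "dr": [0, 0, 0]},
    {"delta_pos": [0, 0, -9], "dr": [0, 0, 0]},
    {"delta_pos": [-5, 0, 0], "dr": [0, 0, 0]},
    {"delta_pos": [-5, 0, 0], "dr": [0, 0, 0]},
    {"delta_pos": [-5, 0, 0], "dr": [0, 0, 0]},
    {"delta_pos": [-6, 0, 0], "dr": [0, 0, 0]},
    {"delta_pos": [-10, 0, 0], "dr": [0, 0, 0]},
    {"delta_pos": [-10, 0, 0], "dr": [0, 0, 0]},
    {"delta_pos": [-10, 0, 0], "dr": [0, 0, 0]},
  ],
)

```text
time_s: 13.25
position: [0.5605, -0.2061, 0.0487]
tool_rot: [[0.006, -1.0, 0.001], [-1.0, -0.006, -0.0], [0.0, -0.001, -1.0]]
ft_force: [2.9, -1.2, 1.3]
grip_width: 0.0342
```

Request:
arm_command(
  steps=[
    {"delta_pos": [-10, 0, 0], "dr": [0, 0, 0]},
    {"delta_pos": [-10, 0, 0], "dr": [0, 0, 0]},
    {"delta_pos": [-10, 0, 0], "dr": [0, 0, 0]},
    {"delta_pos": [-10, 0, 0], "dr": [0, 0, 0]},
    {"delta_pos": [-10, 0, 0], "dr": [0, 0, 0]},
    {"delta_pos": [-10, 0, 0], "dr": [0, 0, 0]},
    {"delta_pos": [-6, 0, 0], "dr": [0, 0, 0]},
    {"delta_pos": [-4, 0, 0], "dr": [0, 0, 0]},
    {"delta_pos": [0, 0, 0], "dr": [0, 0, 0]},
    {"delta_pos": [6, 0, 0], "dr": [0, 0, 0]},
    {"delta_pos": [4, 0, 30], "dr": [0, 0, 0]},
    {"delta_pos": [0, 0, 40], "dr": [0, 0, 0]},
    {"delta_pos": [0, 0, 20], "dr": [0, 0, 0]},
    {"delta_pos": [0, 0, 0], "dr": [0, 0, 0]},
  ],
)

```text
time_s: 14.65
position: [0.5024, -0.2064, 0.1406]
tool_rot: [[0.006, -1.0, 0.003], [-1.0, -0.006, -0.003], [0.003, -0.003, -1.0]]
ft_force: [1.3, 0.1, -0.8]
grip_width: 0.0339
```

Request:
arm_command(
  steps=[
    {"delta_pos": [-10, -10, 0], "dr": [0, 0, 8.5]},
    {"delta_pos": [-10, -10, 0], "dr": [0, 0, 8.5]},
    {"delta_pos": [-10, -10, 0], "dr": [0, 0, 8.5]},
    {"delta_pos": [-10, -10, 0], "dr": [0, 0, 8.5]},
    {"delta_pos": [-10, -10, 0], "dr": [0, 0, 8.5]},
    {"delta_pos": [-10, -10, 0], "dr": [0, 0, 8.5]},
    {"delta_pos": [-6, -9, 0], "dr": [0, 0, 8.5]},
    {"delta_pos": [0, 0, 0], "dr": [0, 0, 8.5]},
    {"delta_pos": [0, 0, 0], "dr": [0, 0, 8.5]},
    {"delta_pos": [0, 0, 0], "dr": [0, 0, 8.5]},
    {"delta_pos": [0, 0, 0], "dr": [0, 0, 3]},
    {"delta_pos": [0, 0, 0], "dr": [0, 0, 0]},
  ],
)

```text
time_s: 15.85
position: [0.435, -0.2746, 0.137]
tool_rot: [[1.0, -0.029, -0.002], [-0.029, -1.0, 0.002], [-0.002, -0.002, -1.0]]
ft_force: [-0.8, -0.1, 0.4]
grip_width: 0.0345
```

Run:
```python
from h import *
import pickle
np.set_printoptions(precision=4,suppress=True)
c=env.get_calibration("wrist"); im=env.get_image("wrist"); o=env.observe(); print(o["position"],o["tool_rot"][:,0])
pickle.dump(c,open("w6.pkl","wb"));cv2.imwrite("pics/w6.png",im)
```

```text
[ 0.4351 -0.2746  0.1372] [ 0.9995 -0.0304 -0.0018]
```

View pics/w6.png

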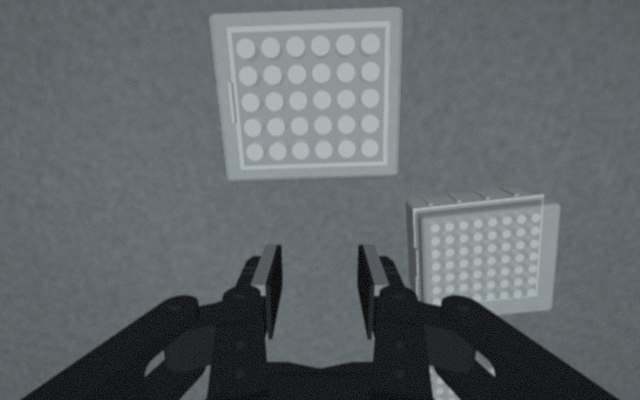

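Run:
```python
from h import *; import pickle
np.set_printoptions(precision=4,suppress=True)
c=pickle.load(open("w6.pkl","rb"))
for a in ((227,180,.088),(397,176,.088),(402,8,.088),(210,14,.088),(407,202,0.0),(407,202,.03),(410,202,.052)): print(a,plane("wrist",*a,c))
```

```text
(227, 180, 0.088) [ 0.3889 -0.241   0.088 ]
(397, 176, 0.088) [ 0.4744 -0.2413  0.088 ]
(402, 8, 0.088) [ 0.4739 -0.1658  0.088 ]
(210, 14, 0.088) [ 0.3892 -0.1657  0.088 ]
(407, 202, 0.0) [ 0.5023 -0.2826  0.    ]
(407, 202, 0.03) [ 0.4947 -0.2732  0.03  ]
(410, 202, 0.052) [ 0.491  -0.2664  0.052 ]
```

Request:
arm_command(
  steps=[
    {"delta_pos": [-3, 0, -25], "dr": [0, 0, 0]},
    {"delta_pos": [0, 0, -25], "dr": [0, 0, 0]},
    {"delta_pos": [0, 0, -25], "dr": [0, 0, 0]},
    {"delta_pos": [0, 0, -15], "dr": [0, 0, 0]},
    {"delta_pos": [0, 6, 0], "dr": [0, 0, 0]},
    {"delta_pos": [0, 6, 0], "dr": [0, 0, 0]},
    {"delta_pos": [0, 6, 0], "dr": [0, 0, 0]},
    {"delta_pos": [0, 6, 0], "dr": [0, 0, 0]},
    {"delta_pos": [0, 12, 0], "dr": [0, 0, 0]},
    {"delta_pos": [0, 12, 0], "dr": [0, 0, 0]},
    {"delta_pos": [0, 12, 0], "dr": [0, 0, 0]},
    {"delta_pos": [0, 12, 0], "dr": [0, 0, 0]},
    {"delta_pos": [0, 12, 0], "dr": [0, 0, 0]},
    {"delta_pos": [0, 12, 0], "dr": [0, 0, 0]},
    {"delta_pos": [0, 12, 0], "dr": [0, 0, 0]},
    {"delta_pos": [0, 12, 0], "dr": [0, 0, 0]},
  ],
)

```text
time_s: 17.5
position: [0.4324, -0.1541, 0.0484]
tool_rot: [[1.0, -0.029, 0.0], [-0.029, -1.0, -0.0], [0.0, 0.0, -1.0]]
ft_force: [0.4, -3.8, 2.8]
grip_width: 0.0344
```

Request:
arm_command(
  steps=[
    {"delta_pos": [0, 12, 0], "dr": [0, 0, 0]},
    {"delta_pos": [0, 12, 0], "dr": [0, 0, 0]},
    {"delta_pos": [0, 12, 0], "dr": [0, 0, 0]},
    {"delta_pos": [0, 12, 0], "dr": [0, 0, 0]},
    {"delta_pos": [0, 12, 0], "dr": [0, 0, 0]},
    {"delta_pos": [0, 12, 0], "dr": [0, 0, 0]},
    {"delta_pos": [0, 12, 0], "dr": [0, 0, 0]},
    {"delta_pos": [0, 12, 0], "dr": [0, 0, 0]},
    {"delta_pos": [0, 12, 0], "dr": [0, 0, 0]},
    {"delta_pos": [0, 12, 0], "dr": [0, 0, 0]},
  ],
)

```text
time_s: 18.5
position: [0.4322, -0.034, 0.0483]
tool_rot: [[1.0, -0.029, -0.0], [-0.029, -1.0, 0.0], [-0.0, -0.0, -1.0]]
ft_force: [0.5, -3.7, 4.2]
grip_width: 0.0343
```

Run:
```python
from h import *
import pickle
np.set_printoptions(precision=4,suppress=True)
c=env.get_calibration("wrist"); im=env.get_image("wrist"); t=env.get_image("top"); o=env.observe(); print(o["position"],o["tool_rot"][:,0])
pickle.dump(c,open("w7.pkl","wb"))
q=np.zeros((600,640,3),np.uint8); q[:400]=im; q[400:,:400]=cv2.resize(t[180:290,170:390],(400,200));cv2.imwrite("pics/w7.png",q)
```

```text
[ 0.4315 -0.0332  0.048 ] [ 0.9996 -0.0276 -0.0017]
```

View pics/w7.png

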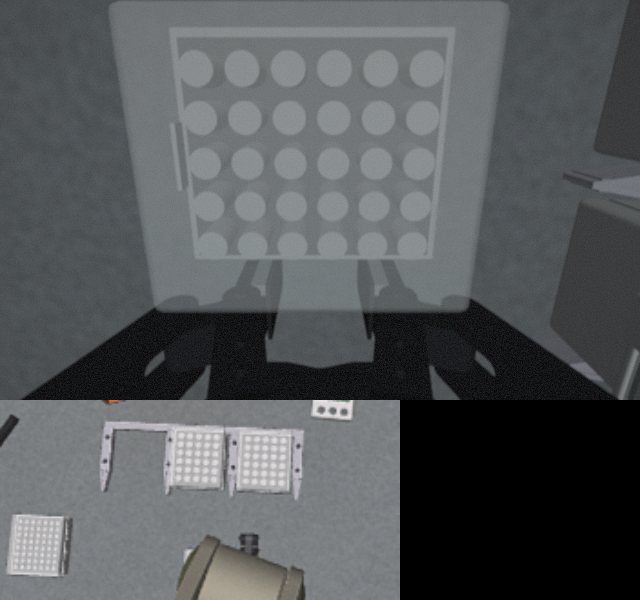

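Request:
arm_command(
  steps=[
    {"delta_pos": [0, 12, 0], "dr": [0, 0, 0]},
    {"delta_pos": [0, 12, 0], "dr": [0, 0, 0]},
    {"delta_pos": [0, 12, 0], "dr": [0, 0, 0]},
    {"delta_pos": [0, 12, 0], "dr": [0, 0, 0]},
    {"delta_pos": [0, 12, 0], "dr": [0, 0, 0]},
    {"delta_pos": [0, 12, 0], "dr": [0, 0, 0]},
    {"delta_pos": [0, 12, 0], "dr": [0, 0, 0]},
    {"delta_pos": [0, 12, 0], "dr": [0, 0, 0]},
    {"delta_pos": [0, 12, 0], "dr": [0, 0, 0]},
    {"delta_pos": [0, 12, 0], "dr": [0, 0, 0]},
    {"delta_pos": [0, 8, 0], "dr": [0, 0, 0]},
    {"delta_pos": [0, 4, 0], "dr": [0, 0, 0]},
    {"delta_pos": [0, 3, 0], "dr": [0, 0, 0]},
    {"delta_pos": [0, 0, 0], "dr": [0, 0, 0]},
    {"delta_pos": [0, -8, 0], "dr": [0, 0, 0]},
    {"delta_pos": [0, -25, 20], "dr": [0, 0, 0]},
    {"delta_pos": [0, 0, 40], "dr": [0, 0, 0]},
    {"delta_pos": [0, 0, 40], "dr": [0, 0, 0]},
    {"delta_pos": [0, 0, 0], "dr": [0, 0, 0]},
  ],
)

```text
time_s: 20.5
position: [0.4341, 0.0661, 0.1523]
tool_rot: [[1.0, -0.03, 0.008], [-0.03, -1.0, -0.001], [0.008, 0.001, -1.0]]
ft_force: [-0.7, -0.6, -0.8]
grip_width: 0.034
```

Run:
```python
from h import *
import pickle
np.set_printoptions(precision=4,suppress=True)
c=env.get_calibration("wrist"); im=env.get_image("wrist"); o=env.observe(); print(o["position"],o["tool_rot"][:,0])
pickle.dump(c,open("w8.pkl","wb"));cv2.imwrite("pics/w8.png",im)
```

```text
[0.433  0.0662 0.15  ] [ 0.9995 -0.03    0.0045]
```

View pics/w8.png

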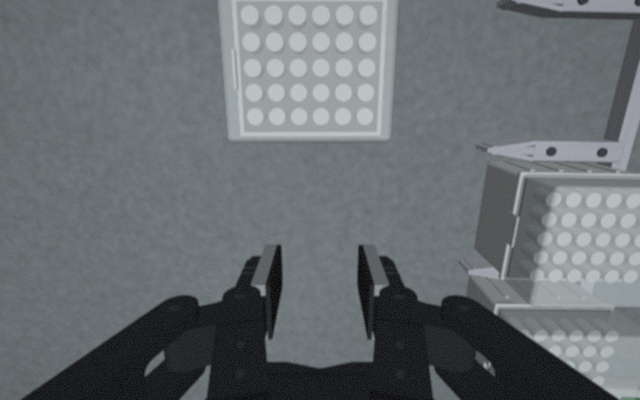

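Run:
```python
from h import *; import pickle
np.set_printoptions(precision=4,suppress=True)
c=pickle.load(open("w8.pkl","rb"))
for a in ((228,140,.088),(391,138,.088),(395,10,.088),(480,147,.02),(477,150,0.0),(499,3,.02)): print(a,plane("wrist",*a,c))
```

```text
(228, 140, 0.088) [0.3873 0.1178 0.088 ]
(391, 138, 0.088) [0.4737 0.1162 0.088 ]
(395, 10, 0.088) [0.4737 0.1772 0.088 ]
(480, 147, 0.02) [0.5534 0.0994 0.02  ]
(477, 150, 0.0) [0.5607 0.094  0.    ]
(499, 3, 0.02) [0.5561 0.1935 0.02  ]
```

Request:
arm_command(
  steps=[
    {"delta_pos": [-15, 0, 0], "dr": [0, 0, -8.5]},
    {"delta_pos": [-15, 0, 0], "dr": [0, 0, -8.5]},
    {"delta_pos": [-15, 5, 0], "dr": [0, 0, -8.5]},
    {"delta_pos": [-15, 10, 0], "dr": [0, 0, -8.5]},
    {"delta_pos": [-12, 15, 0], "dr": [0, 0, -8.5]},
    {"delta_pos": [-5, 15, 0], "dr": [0, 0, -8.5]},
    {"delta_pos": [0, 15, 0], "dr": [0, 0, -8.5]},
    {"delta_pos": [0, 15, 0], "dr": [0, 0, -8.5]},
    {"delta_pos": [0, 14, 0], "dr": [0, 0, -8.5]},
    {"delta_pos": [0, 0, 0], "dr": [0, 0, -8.5]},
    {"delta_pos": [0, 0, 0], "dr": [0, 0, -6]},
    {"delta_pos": [0, 0, 0], "dr": [0, 0, 0]},
  ],
)

```text
time_s: 21.75
position: [0.3547, 0.1557, 0.1473]
tool_rot: [[-0.048, -0.999, -0.002], [-0.999, 0.048, -0.0], [0.0, 0.002, -1.0]]
ft_force: [-0.3, 0.5, -0.4]
grip_width: 0.0344
```

Aligned; descend and push up to the mouth and into the lane.

Request:
arm_command(
  steps=[
    {"delta_pos": [0, 0, -30], "dr": [0, 0, 0]},
    {"delta_pos": [0, 0, -30], "dr": [0, 0, 0]},
    {"delta_pos": [0, 0, -25], "dr": [0, 0, 0]},
    {"delta_pos": [0, 0, -13], "dr": [0, 0, 0]},
    {"delta_pos": [6, 0, 0], "dr": [0, 0, 0]},
    {"delta_pos": [6, -1, 0], "dr": [0, 0, 0]},
    {"delta_pos": [6, 0, 0], "dr": [0, 0, 0]},
    {"delta_pos": [6, 0, 0], "dr": [0, 0, 0]},
    {"delta_pos": [10, -1, 0], "dr": [0, 0, 0]},
    {"delta_pos": [10, 0, 0], "dr": [0, 0, 0]},
    {"delta_pos": [10, -1, 0], "dr": [0, 0, 0]},
    {"delta_pos": [10, 0, 0], "dr": [0, 0, 0]},
    {"delta_pos": [10, -1, 0], "dr": [0, 0, 0]},
    {"delta_pos": [10, 0, 0], "dr": [0, 0, 0]},
    {"delta_pos": [10, -1, 0], "dr": [0, 0, 0]},
    {"delta_pos": [10, 0, 0], "dr": [0, 0, 0]},
  ],
)

```text
time_s: 23.35
position: [0.4601, 0.1509, 0.0503]
tool_rot: [[-0.047, -0.999, -0.0], [-0.999, 0.047, -0.0], [0.0, 0.0, -1.0]]
ft_force: [-2.5, -0.6, 0.0]
grip_width: 0.0342
```

Request:
arm_command(
  steps=[
    {"delta_pos": [8, -1, 0], "dr": [0, 0, 0]},
    {"delta_pos": [8, 0, 0], "dr": [0, 0, 0]},
    {"delta_pos": [8, 0, 0], "dr": [0, 0, 0]},
    {"delta_pos": [8, -1, 0], "dr": [0, 0, 0]},
    {"delta_pos": [8, 0, 0], "dr": [0, 0, 0]},
    {"delta_pos": [8, 0, 0], "dr": [0, 0, 0]},
  ],
)

```text
time_s: 23.95
position: [0.5079, 0.149, 0.0503]
tool_rot: [[-0.047, -0.999, -0.0], [-0.999, 0.047, 0.0], [-0.0, 0.0, -1.0]]
ft_force: [-1.6, 0.4, -0.6]
grip_width: 0.0341
```

Request:
arm_command(
  steps=[
    {"delta_pos": [6, 0, 0], "dr": [0, 0, 0]},
    {"delta_pos": [6, -1, 0], "dr": [0, 0, 0]},
    {"delta_pos": [6, 0, 0], "dr": [0, 0, 0]},
    {"delta_pos": [6, 0, 0], "dr": [0, 0, 0]},
    {"delta_pos": [6, -1, 0], "dr": [0, 0, 0]},
    {"delta_pos": [6, 0, 0], "dr": [0, 0, 0]},
    {"delta_pos": [6, 0, 0], "dr": [0, 0, 0]},
  ],
)

```text
time_s: 24.65
position: [0.5497, 0.147, 0.0503]
tool_rot: [[-0.047, -0.999, -0.0], [-0.999, 0.047, 0.0], [-0.0, 0.0, -1.0]]
ft_force: [-1.5, -0.5, 0.2]
grip_width: 0.0343
```

Request:
arm_command(
  steps=[
    {"delta_pos": [2, 0, 0], "dr": [0, 0, 0]},
    {"delta_pos": [2, 0, 0], "dr": [0, 0, 0]},
    {"delta_pos": [2, 0, 0], "dr": [0, 0, 0]},
  ],
)

```text
time_s: 24.95
position: [0.5552, 0.147, 0.0503]
tool_rot: [[-0.047, -0.999, -0.0], [-0.999, 0.047, -0.0], [0.0, 0.0, -1.0]]
ft_force: [-1.0, -0.1, 0.1]
grip_width: 0.034
```

Request:
arm_command(
  steps=[
    {"delta_pos": [2, 0, 0], "dr": [0, 0, 0]},
    {"delta_pos": [1, 0, 0], "dr": [0, 0, 0]},
  ],
)

```text
time_s: 25.15
position: [0.5584, 0.147, 0.0503]
tool_rot: [[-0.047, -0.999, 0.0], [-0.999, 0.047, 0.0], [-0.0, -0.0, -1.0]]
ft_force: [-0.0, 0.2, 0.3]
grip_width: 0.0339
```

Request:
arm_command(
  steps=[
    {"delta_pos": [1, 0, 0], "dr": [0, 0, 0]},
    {"delta_pos": [1, 0, 0], "dr": [0, 0, 0]},
  ],
)

```text
time_s: 25.35
position: [0.5592, 0.1471, 0.0503]
tool_rot: [[-0.047, -0.999, -0.003], [-0.999, 0.047, 0.0], [0.0, 0.003, -1.0]]
ft_force: [-7.3, 0.5, 3.8]
grip_width: 0.0342
```

Request:
arm_command(
  steps=[
    {"delta_pos": [1, 0, 0], "dr": [0, 0, 0]},
    {"delta_pos": [1, 0, 0], "dr": [0, 0, 0]},
  ],
)

```text
time_s: 25.55
position: [0.5598, 0.1473, 0.0502]
tool_rot: [[-0.046, -0.999, -0.006], [-0.999, 0.046, -0.0], [0.0, 0.006, -1.0]]
ft_force: [-16.7, -0.4, 10.6]
grip_width: 0.0341
```

Request:
arm_command(
  steps=[
    {"delta_pos": [1, 0, 0], "dr": [0, 0, 0]},
  ],
)

```text
time_s: 25.65
position: [0.5599, 0.1473, 0.0503]
tool_rot: [[-0.046, -0.999, -0.008], [-0.999, 0.046, -0.0], [0.001, 0.008, -1.0]]
ft_force: [-18.7, 0.2, 12.2]
grip_width: 0.0339
```

Request:
arm_command(
  steps=[
    {"delta_pos": [-3, 0, 0], "dr": [0, 0, 0]},
    {"delta_pos": [-8, 0, 0], "dr": [0, 0, 0]},
    {"delta_pos": [-15, 0, 0], "dr": [0, 0, 0]},
    {"delta_pos": [-20, 0, 0], "dr": [0, 0, 0]},
    {"delta_pos": [0, -10, 30], "dr": [0, 0, 0]},
    {"delta_pos": [0, -10, 40], "dr": [0, 0, 0]},
    {"delta_pos": [0, -10, 40], "dr": [0, 0, 0]},
    {"delta_pos": [0, -10, 40], "dr": [0, 0, 0]},
    {"delta_pos": [0, -10, 40], "dr": [0, 0, 0]},
    {"delta_pos": [0, -10, 40], "dr": [0, 0, 0]},
    {"delta_pos": [0, 0, 20], "dr": [0, 0, 0]},
    {"delta_pos": [0, 0, 0], "dr": [0, 0, 0]},
    {"delta_pos": [0, 0, 0], "dr": [0, 0, 0]},
  ],
)

```text
time_s: 26.95
position: [0.517, 0.087, 0.2997]
tool_rot: [[-0.047, -0.999, -0.0], [-0.999, 0.047, -0.0], [0.0, 0.0, -1.0]]
ft_force: [-0.1, 1.4, -0.7]
grip_width: 0.0336
```

Run:
```python
from h import *
import pickle
np.set_printoptions(precision=4,suppress=True)
c=env.get_calibration("wrist"); im=env.get_image("wrist"); t=env.get_image("top"); s=env.get_image("side");o=env.observe(); print(o["position"],o["tool_rot"][:,0],o["time_s"])
pickle.dump(c,open("w9.pkl","wb"))
q=np.zeros((600,720,3),np.uint8); q[:400,:640]=im; q[400:,:360]=cv2.resize(t[170:280,160:360],(360,200)); q[400:,360:]=cv2.resize(s[150:350,180:540],(360,200));cv2.imwrite("pics/w9.png",q)
```

```text
[0.5169 0.0871 0.2989] [-0.0464 -0.9989 -0.    ] 27.1
```

View pics/w9.png

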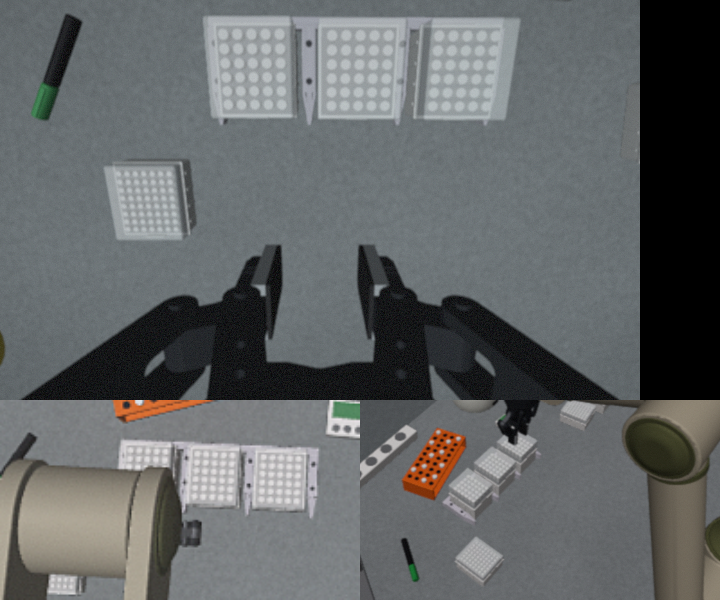

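Run:
```python
from h import *; import pickle
np.set_printoptions(precision=4,suppress=True)
c=pickle.load(open("w9.pkl","rb"))
h=np.array([.617,.144]);a=np.radians(-2.6);R=np.array([[np.cos(a),-np.sin(a)],[np.sin(a),np.cos(a)]])
for n,p in (("low right base",(191,235,0)),("low right base rear",(190,160,0)),("homeL front",(212,118,.088)),("homeL fr",(298,119,.088)),("mid fl",(319,120,.088)),("mid fr",(404,119,.088))):
    w=plane("wrist",*p,c); print(n,w,"dock frame",R.T@(w[:2]-h)+[0,.1])
print(env.close_job())
```

```text
low right base [0.4225 0.2596 0.    ] dock frame [-0.1995  0.2066]
low right base rear [0.5212 0.2457 0.    ] dock frame [-0.1003  0.1973]
homeL front [0.5741 0.1851 0.088 ] dock frame [-0.0447  0.1391]
homeL fr [0.5695 0.1045 0.088 ] dock frame [-0.0457  0.0584]
mid fl [0.5676 0.0849 0.088 ] dock frame [-0.0466  0.0387]
mid fr [0.5649 0.0051 0.088 ] dock frame [-0.0457 -0.0411]
the job is handed in; nothing more can be done
None
```

The job is done and handed in at about 27 s. The wrong box was the low one in the left (+y) lane. I hooked it from behind over the back bar, slid it out, and pushed it sideways. It now stands to the left of the dock. Then I pulled the tall box from the left end of the stock row towards the robot, pushed it across in front of the dock, and slid it into the empty lane up to the stop.

**Last checks:**
- **Seating:** the wrist force rose to about 19 N at the back stop. In the last picture, the new box's front edge is at x ≈ -45 mm in the dock frame. That is where a home box should be, and level with the middle box (-46 mm).
- **Low box:** its nearest side is at y ≈ +197 mm, about 40 mm clear of the dock's outer side at 157.5 mm.
- **Other things:** all boxes in the final views are upright. The rack and marker look unmoved. The timer, cup, wash bottle and the rest of the stock row were outside or at the edge of the final crops, but the arm went nowhere near them after they were last seen in place. The gripper was clear of everything, at z = 0.30 m.

**One check disagreed:** my two-view heights from the tip arrays came out about 12–15 mm below the stated box heights. I take this to be because the visible edges lie under the clear lid. The order of heights agreed (tall, middle, low), and positions taken from the base edges fitted the contacts.

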